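Index the slide carrier to the green reader

TASK

Push the blue slide carrier along its rail until it clicks into the station in front of the reader with the green cap, without running on past that station. Then press the red key on the white counter box well down to log the tray, and let it go. Leave the other things on the bench where they are.

Things in the scene. Friction and masses are not known exactly. Their poses are not given: they have to be found in the camera images.
- rail: Fixed aluminium rail, 110 mm wide (x), 350 mm long (y -145 to +205), runners 34 mm high. Origin on the bench, on its centre line. Carrier runs from its +y (loading) end to -y. Station 1 at y = +50, station 2 at y = -20 mm (black marks). Each is a detent: a sprung ball climbs a cross bar (5 to 10 N, from 17 mm before) and drops in, 1.5 mm play; an equal bar follows.
- carrier (a joint): Carrier travel in m: 0 at the loading end, growing towards the rail's -y, at most 0.21. Carrier middle at rail y = 0.13 - value: station 1 at 0.08, station 2 at 0.15. Starts at 0 to 0.05, before station 1. Slides with 1.5 N of friction and cannot leave the rail.
- carrier_mid (a point): Middle of the carrier's deck, on its upper face, 48 mm above the bench. The carrier is a blue plate 90 mm (rail x) by 110 mm (rail y) by 12 mm thick holding three glass slides.
- push_plate (a point): Middle of the rear face (towards rail +y) of the orange push plate, 72 mm above the bench; axes as the rail's. The plate stands across the carrier's trailing end: 70 mm wide (x), 8 mm thick (y), from the deck (48 mm) up to 93 mm above the bench. Behind it there is only the 34 mm high rail: room for closed fingers.
- reader_green: Fixed white reader 50 x 50 x 108 mm with a GREEN cap, black lens facing the rail; 110 mm from the rail's centre line on its +x side, beside station 1 or station 2 (varies). Origin at the centre of its underside, axes as the rail's, level in y with its station. It marks the station wanted.
- reader_grey: The same reader with a GREY cap, at the other station. Not wanted.
- counter: Fixed white counter box 120 x 150 x 45 mm; origin at the centre of its underside. Its red key is on its top, 33 mm towards its -x from the centre.
- key_top (a point): Centre of the top of the red round key, 32 mm across, on the counter box.
- key (a joint): How far the red key is pressed, in m: 0 up, 0.006 fully down. It springs back; fully down takes 4 N.
- oil_bottle: Amber bottle, 56 mm across, 120 mm tall, loose bystander; origin at the centre of its underside.
- jar: Clear jar with red lid, 66 mm across, 85 mm tall, loose bystander; origin at the centre of its underside.
- slide_box: Blue slide box with white lid, 100 x 180 x 40 mm, loose bystander; origin at the centre of its underside.
- dish: Shallow closed dish with pink filling, 90 mm across, 14 mm tall, loose bystander; origin at the centre of its underside.
- mouse: Black computer mouse, 110 x 60 x 34 mm, loose bystander; origin on its underside.

How it is judged:
By the outcome, as a careful person would: the job done as asked, in the order asked, and still so for the second after the job is handed in, with the robot touching nothing.
It also fails if it takes over 48 s, if anything falls off the work surface, if the arm or the gripper's body presses on something with over 40 N, if the wrist force passes 120 N, or if a joint passes its speed limit or range.

ROBOT

A 7-joint arm with a two-finger parallel gripper is mounted at the origin on the work surface. World frame = base frame: x ahead of the robot, y to its left, z up, the work surface at z = 0. Lengths are in m, angles in rad, forces in N, time in s.
With the tool pointing down it reaches from about 0.35 to 0.9 m from the base axis. Payload 8.1 kg.
Tool frame: the origin (TCP) lies on the centre line of the jaws, within the pads' length; the fingertips stand 11 mm ahead of it and the grasp point (between the pads) lies 8 mm behind it (arm.nose_length is the distance from the TCP to the fingertips, in m); z points along the fingers, y is the line along which they close (so a half turn about z gives the same grasp; the last joint's range is limited). The gripper opens to 92 mm and grips with 3 to 60 N. Pads are 19 mm wide; open, the fingers measure 130 mm over their backs; the gripper's body (75 mm by 190 mm) begins 47 mm behind the grasp point.
Start: joints at [-1.411, 0.434, 0.025, 1.573, -0.012, 1.134, -0.075], TCP at [0.162, 0.604, 0.238] pointing down, gripper open.
Joint ranges: [-2.62, 2.62], [-0.44, 2.09], [-1.27, 1.32], [0.08, 2.57], [-1.32, 4.46], [0.12, 2], [-2.74, 2.74]. Speed limits (rad/s): [2.22, 2.22, 3.01, 3.01, 3.14, 3.14, 3.14].

INTERFACE

Orientations are given as a rotation vector (axis times angle).
In Python, from cell import arm gives the robot as it stands.
- The arm moves only by the tool jog_arm, never from a script. Its argument "moves" is a list of rows, each a list of 4 numbers: the shift along the tool's x, y, z in m, then the turn about the tool's z in rad. In form: [[tx, ty, tz, spin], ...]. A call has 1 to 20 rows; each row is the pose to reach, as a shift and turn from the pose commanded when the call began, along the tool's axes at that moment; what a row does not reach only later rows make up. A row lasts 1/8 s, in which the tool goes at most 62.5 mm and 10.7 degrees, less where a joint would pass 70% of its speed; a pose out of reach is approached as far as the arm can. A call with a gripper value outside its range is refused whole. "hand" is the finger opening in m, from 0 to 0.0918, set as the call begins (left out, the last holds). The fingers move at their own pace and stop on an object; "newtons" is the grip in N (left out, the last holds). Time passes only in rows, so rows that repeat a pose let the fingers close. It gives the time, the measured TCP pose, the force, the opening and the grip force at its end, in the units of the state.
- arm.observe(): the state, without advancing time (a new reading comes with each control period).
- arm.get_image(name): name is "scene" or "top" or "wrist"; returns a dict with "color" (420x560x3 uint8, red, green, blue), "z_map" (420x560 float32, m along the optical axis (not along the pixel's ray), 0 where there is no reading), "fx", "fy", "cx", "cy" (pixels), "k1" (the pictures are not rectified: a ray, as slopes to the right and down, at radius r is drawn at 1 + k1 r^2 times it, then the intrinsics apply), "rvec" (rotation vector, rad) and "tvec" (3), from world to camera coordinates, as OpenCV has them. Camera axes: x right, y down, z forward; pixel columns grow to the right and rows downward; lengths in m; the calibration is good to about 2 mm. A picture is of the moment at which its call begins.
- arm.sign_off(): hands the job in; it is judged then, once.
The state is a dict: "clock": time; "joints": joint angles; "dq": joint speeds; "joint_efforts": joint torques, N m; "position": TCP position; "ee_rot": TCP orientation; "force": force on the tool from outside, world axes, zero at the start; "ft_torque": the same for the moment, N m; "width": opening from 0.0 (shut) to 1.0 (fully open); "gripper_force": force on a finger pad.
Only numpy, scipy, OpenCV 4.12 (cv2) and the standard library are available. Lean on these libraries where they do the work, as an engineer would, in place of code of your own. Each camera call takes 0.05 s, during which the arm holds its last target. There are 200 camera calls.

## Working session

There is one attempt and no reset: what is moved stays moved. The work goes in short steps, Python scripts to look and compute and a tool call to move; the robot and the scene stay as the last step left them, time stands still between calls to the robot, and variables do not carry over. Pictures are saved under pics/ and viewed, at most 10 in all, crops included, and the job is handed in when it is done.

Besides the shell and the picture viewer there is one more tool, called after "Request:" as name(argument=value, ...) on one line, values as JSON. jog_arm: Moves the arm, as the interface text tells. Its arguments: {"type":"object","properties":{"moves":{"type":"array"},"hand":{"type":"number"},"newtons":{"type":"number"}},"required":["moves"]}

```bash
mkdir -p pics; cat > h.py <<'E'
import numpy as np, cv2
from cell import arm
def get(n):
    im=arm.get_image(n); im['R']=cv2.Rodrigues(np.array(im['rvec'],float))[0]; im['t']=np.array(im['tvec'],float).ravel(); return im
def cloud(im):
    h,w=im['z_map'].shape; u,v=np.meshgrid(np.arange(w,dtype=float),np.arange(h,dtype=float))
    r=rays(im,np.stack([u.ravel(),v.ravel()],1)); p=r*im['z_map'].reshape(-1,1)
    return ((p-im['t'])@im['R']).reshape(h,w,3)
def rays(im,px):
    K=np.array([[im['fx'],0,im['cx']],[0,im['fy'],im['cy']],[0,0,1.]])
    q=cv2.undistortPoints(np.asarray(px,float).reshape(-1,1,2),K,np.array([im['k1'],0,0,0,0.])).reshape(-1,2)
    return np.c_[q,np.ones(len(q))]
def onplane(im,px,z):
    d=rays(im,px)@im['R']; o=-im['R'].T@im['t']; return o+d*((z-o[2])/d[:,2])[:,None]
def save(im,f): cv2.imwrite('pics/'+f,im['color'][:,:,::-1])
E
python3 - <<'E'
from h import *
a=get('scene');b=get('top');save(a,'s0.png');save(b,'t0.png')
print(-a['R'].T@a['t'],-b['R'].T@b['t']); s=arm.observe(); print({k:np.round(s[k],3) for k in s}, arm.nose_length)
E
```

```text
[ 1.08017658 -0.6713089   1.22215295] [ 0.25837554 -0.01630628  1.56541565]
{'clock': np.float64(0.1), 'joints': array([-1.411,  0.435,  0.025,  1.574, -0.012,  1.134, -0.075]), 'dq': array([-0.001, -0.001,  0.   , -0.002, -0.001,  0.   , -0.001]), 'joint_efforts': array([ 2.0000e-03, -6.6912e+01,  9.8700e-01, -3.1514e+01, -6.1000e-02,
        3.7000e-02,  0.0000e+00]), 'position': array([0.162, 0.603, 0.237]), 'ee_rot': array([-4.120e-01, -3.114e+00,  2.000e-03]), 'force': array([ 0.301, -0.194,  1.011]), 'ft_torque': array([0.031, 0.003, 0.005]), 'gripper_force': np.float64(0.0), 'width': np.float64(0.995)} 0.011
```

View pics/t0.png

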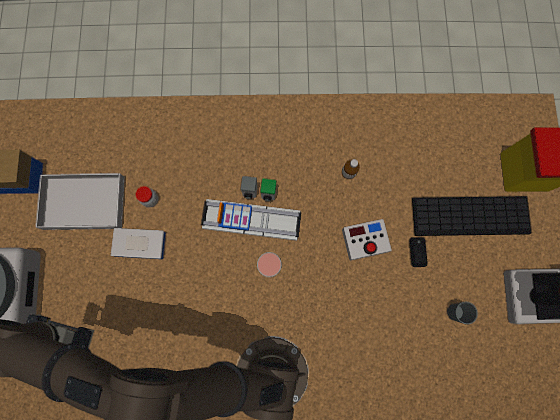

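View pics/s0.png

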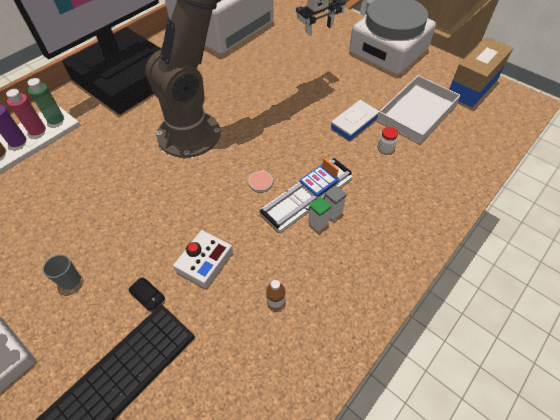

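The top view shows the rail from about (204,215) to (300,228), the carrier at (235,216) and the orange plate at (221,213). The green reader (268,188) is beyond the grey one (249,186), so the target looks like station 2. The red key is at (371,247). Next I'll measure these.

```bash
python3 - <<'E'
from h import *
for n in ('top','scene'):
    im=get(n); P=cloud(im); hsv=cv2.cvtColor(im['color'],cv2.COLOR_RGB2HSV); H,S,V=[hsv[...,i].astype(int) for i in range(3)]
    X,Y,Z=P[...,0],P[...,1],P[...,2]
    box=(X>.3)&(X<.75)&(Y>-.5)&(Y<.4)
    def rep(nm,m):
        m=m&box
        k,l,s,c=cv2.connectedComponentsWithStats(m.astype('uint8'))
        for i in range(1,k):
            if s[i,4]<12: continue
            q=P[l==i]; px=np.argwhere(l==i)[:,::-1].astype(float)
            (cx,cy),(w,h),an=cv2.minAreaRect(q[:,:2].astype('float32')*1000)
            print(n,nm,s[i,4],'px',c[i].round(1),'mean',q.mean(0).round(3),'z',np.percentile(q[:,2],[5,50,95]).round(3),'rect',round(cx),round(cy),round(w),round(h),round(an,1))
    rep('green',(H>45)&(H<80)&(S>120)&(V>50)&(Z>.08))
    rep('orange',(H>5)&(H<18)&(S>200)&(V>100)&(Z>.055))
    rep('red',((H<5)|(H>175))&(S>170)&(V>90))
    rep('blue',(H>100)&(H<125)&(S>120)&(Z>.035))
    rep('tall',(Z>.1)&(Z<.14))
    rep('rail',(Z>.02)&(Z<.041)&(S<70)&(X>.35))
    rep('box',(Z>.037)&(Z<.052)&(S<60)&(Y<-.1))
E
```

```text
top green 206 px [267.9 185.9] mean [0.648 0.003 0.107] z [0.1   0.107 0.112] rect 649 3 50 50 82.7
top orange 31 px [219.4 211.4] mean [0.562 0.174 0.091] z [0.087 0.091 0.096] rect 561 175 7 65 81.9
top red 60 px [370.6 246.9] mean [ 0.433 -0.355  0.066] z [0.061 0.065 0.071] rect 433 -355 28 27 60.4
top blue 223 px [234.9 217.1] mean [0.55  0.124 0.047] z [0.039 0.047 0.052] rect 555 124 109 90 81.6
top blue 90 px [374.3 227.1] mean [ 0.506 -0.376  0.045] z [0.039 0.045 0.05 ] rect 506 -376 27 44 9.3
top tall 53 px [353.5 162.8] mean [ 0.725 -0.3    0.117] z [0.105 0.118 0.124] rect 726 -300 26 25 50.7
top tall 208 px [248.1 183. ] mean [0.659 0.072 0.107] z [0.102 0.107 0.113] rect 659 72 52 51 81.6
top tall 205 px [268.  185.5] mean [0.649 0.003 0.107] z [0.102 0.107 0.112] rect 650 3 52 52 81.6
top rail 30 px [347.3 174.8] mean [ 0.707 -0.291  0.031] z [0.021 0.03  0.04 ] rect 709 -292 53 20 63.1
top rail 259 px [210.6 215.6] mean [0.56  0.214 0.029] z [0.021 0.029 0.037] rect 565 201 83 107 83.4
top rail 910 px [274.1 221.7] mean [ 0.535 -0.017  0.027] z [0.021 0.027 0.037] re
[... 1509 characters left out ...]
n [0.546 0.018 0.028] z [0.021 0.029 0.035] rect 548 68 359 109 82.1
scene rail 44 px [336.  211.8] mean [0.679 0.06  0.03 ] z [0.021 0.031 0.039] rect 681 65 49 16 63.1
scene rail 68 px [318.2 222. ] mean [ 0.659 -0.011  0.03 ] z [0.021 0.03  0.039] rect 660 -10 66 36 35.6
scene rail 232 px [206.4 269.9] mean [ 0.508 -0.373  0.032] z [0.021 0.032 0.041] rect 506 -372 183 89 62.0
scene rail 31 px [272.6 303.9] mean [ 0.734 -0.323  0.031] z [0.021 0.031 0.039] rect 731 -323 38 9 13.0
scene box 1255 px [201.7 256.4] mean [ 0.468 -0.354  0.043] z [0.039 0.043 0.048] rect 466 -350 122 151 11.0
scene box 14 px [275.9 303.2] mean [ 0.744 -0.319  0.045] z [0.039 0.045 0.051] rect 743 -320 20 4 43.4
```

Rail yaw is about -7.8° and the rail origin about (0.543, 0.038). As a check, the predicted rail centre (547,67) matches the measured (548,68). The green reader sits at rail y = -20, so the target is station 2. The carrier is at about 0.044, so it needs about 106 mm of travel. I'll move behind the plate, high up, with the fingers closed.

Request:
jog_arm(moves=[[-0.04,-0.023,0,0.12],[-0.08,-0.046,0,0.24],[-0.12,-0.068,0,0.36],[-0.16,-0.091,0,0.48],[-0.2,-0.114,0,0.6],[-0.24,-0.136,0,0.72],[-0.28,-0.159,0,0.84],[-0.32,-0.182,0,0.96],[-0.36,-0.205,0,1.08],[-0.4,-0.228,0,1.2],[-0.44,-0.25,0,1.32],[-0.481,-0.273,0,1.445],[-0.481,-0.273,0,1.445],[-0.481,-0.273,0,1.445],[-0.481,-0.273,0,1.445]], hand=0, newtons=20)

```text
clock: 2.08
position: [0.555, 0.2164, 0.2376]
ee_rot: [-2.365, -2.067, 0.0]
force: [0.4, 0.0, -0.6]
width: 0.004
gripper_force: 0.0
```

Request:
jog_arm(moves=[[0,0,0.03,0],[0,0,0.06,0],[0,0,0.09,0],[0,0,0.12,0],[0,0,0.15,0],[0,0,0.165,0],[0,0,0.165,0],[0,0,0.165,0]])

```text
clock: 3.08
position: [0.5566, 0.2154, 0.0739]
ee_rot: [2.368, 2.064, 0.003]
force: [0.0, 0.7, -0.3]
width: 0.008
gripper_force: 0.0
```

```bash
cat > m.py <<'E'
from h import *
ey=np.array([.1365,.9906]); ex=np.array([.9906,-.1365]); O=np.array([.5432,.0378])
def meas(save_as=None):
    s=arm.observe(); p=s['position']; d=p[:2]-O
    print('tcp',p.round(4),'rail xy mm',(d@ex*1e3).round(1),(d@ey*1e3).round(1),'F',np.round(s['force'],1))
    for n in ('top','scene'):
        im=get(n); P=cloud(im); hsv=cv2.cvtColor(im['color'],cv2.COLOR_RGB2HSV); H,S,V=[hsv[...,i].astype(int) for i in range(3)]
        Z=P[...,2]; x=(P[...,:2]-O)@ex; y=(P[...,:2]-O)@ey
        m=(H>100)&(H<125)&(S>100)&(abs(Z-.046)<.012)&(abs(x)<.06)&(y>-.2)&(y<.25)
        yy=y[m]*1e3; print(n,'blue n',m.sum(),'lead/trail',np.percentile(yy,[1,99]).round(1),'mean',yy.mean().round(1))
        m=(H>3)&(H<20)&(S>170)&(Z>.052)&(Z<.1)&(abs(x)<.06)&(y>-.2)&(y<.25)
        if m.sum(): yy=y[m]*1e3; print(n,'orange n',m.sum(),'pct5/50/95',np.percentile(yy,[5,50,95]).round(1))
        if save_as==n: cv2.imwrite(f'pics/{n}{int(s["clock"]*10)}.png',cv2.resize(im['color'][150:250,180:360][...,::-1],None,fx=4,fy=4,interpolation=cv2.INTER_CUBIC)); print(int(s["clock"]*10))
E
python3 -c "
from m import *
meas('scene')"; cp pics/scene3*.png pics/a.png; ls pics
```

```text
tcp [0.5566 0.2154 0.0739] rail xy mm -11.0 177.8 F [ 0.   0.7 -0.3]
top blue n 236 lead/trail [ 32.8 139.2] mean 86.9
top orange n 67 pct5/50/95 [134.3 135.3 140.2]
scene blue n 200 lead/trail [ 32.  139.2] mean 79.0
scene orange n 131 pct5/50/95 [133.2 135.8 138.8]
30
a.png
s0.png
scene30.png
t0.png
```

View pics/a.png

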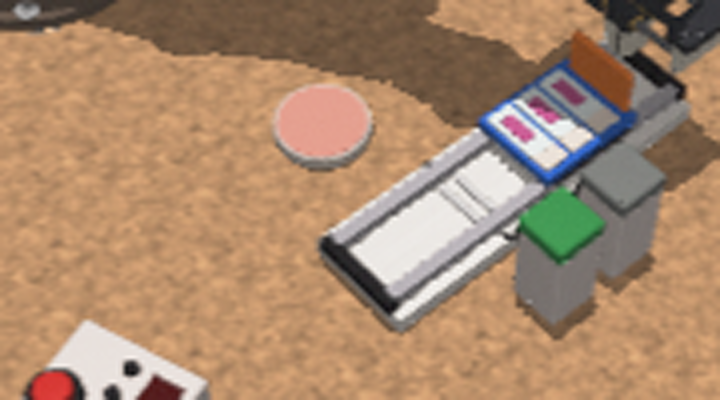

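The closed fingers stand behind the orange plate (crop 600,70) with nothing in the way. I'll push towards station 1 first, to find the contact offset.

Request:
jog_arm(moves=[[-0.008,0,0,0],[-0.014,0,0,0],[-0.018,0,0,0],[-0.021,0,0,0],[-0.024,0,0,0],[-0.027,0,0,0],[-0.03,0,0,0],[-0.033,0,0,0],[-0.036,0,0,0],[-0.039,0,0,0],[-0.042,0,0,0],[-0.044,0,0,0],[-0.044,0,0,0],[-0.044,0,0,0]])

```text
clock: 4.92
position: [0.5499, 0.1711, 0.0727]
ee_rot: [2.368, 2.064, -0.0]
force: [0.0, 0.1, -0.2]
width: 0.003
gripper_force: 0.2
```

```bash
python3 -c "
from m import *
meas()"
```

```text
tcp [0.5499 0.1711 0.0727] rail xy mm -11.6 133.0 F [ 0.   0.1 -0.2]
top blue n 213 lead/trail [ 11.4 112.8] mean 56.9
scene blue n 208 lead/trail [ 10.6 116.2] mean 58.1
scene orange n 130 pct5/50/95 [112.3 114.8 117.7]
```

Request:
jog_arm(moves=[[-0.002,0,0,0],[-0.004,0,0,0],[-0.006,0,0,0],[-0.008,0,0,0],[-0.008,0,0,0]])

```text
clock: 5.65
position: [0.5488, 0.1632, 0.0727]
ee_rot: [2.368, 2.064, -0.0]
force: [0.8, 1.3, -1.3]
width: 0.005
gripper_force: 1.0
```

```bash
python3 -c "
from m import *
meas()"
```

```text
tcp [0.5488 0.1632 0.0727] rail xy mm -11.6 125.0 F [ 0.8  1.3 -1.3]
top blue n 204 lead/trail [  3.2 104.3] mean 48.2
scene blue n 210 lead/trail [  2.2 108.9] mean 50.2
scene orange n 128 pct5/50/95 [103.7 106.6 109.9]
```

Request:
jog_arm(moves=[[-0.001,0,0,0],[-0.002,0,0,0],[-0.003,0,0,0],[-0.004,0,0,0],[-0.005,0,0,0],[-0.006,0,0,0],[-0.006,0,0,0]])

```text
clock: 6.62
position: [0.548, 0.1571, 0.0727]
ee_rot: [2.369, 2.064, -0.0]
force: [0.5, -0.3, -0.6]
width: 0.005
gripper_force: 0.0
```

```bash
python3 -c "
from m import *
meas()"
```

```text
tcp [0.548  0.1571 0.0727] rail xy mm -11.5 118.9 F [ 0.5 -0.3 -0.6]
top blue n 200 lead/trail [-2.6 97.6] mean 43.6
scene blue n 211 lead/trail [ -3.8 102.5] mean 43.8
scene orange n 126 pct5/50/95 [ 97.9 100.3 103.5]
```

Request:
jog_arm(moves=[[-0.0005,0,0,0],[-0.001,0,0,0],[-0.001,0,0,0]])

```text
clock: 7.1
position: [0.5479, 0.1567, 0.0728]
ee_rot: [-2.368, -2.064, -0.0]
force: [0.9, 1.4, -0.6]
width: 0.006
gripper_force: 0.5
```

Request:
jog_arm(moves=[[-0.0005,0,0,0],[-0.001,0,0,0],[-0.001,0,0,0]])

```text
clock: 7.48
position: [0.5477, 0.1555, 0.0727]
ee_rot: [-2.368, -2.064, -0.0]
force: [0.4, 0.7, -0.2]
width: 0.008
gripper_force: 0.7
```

Request:
jog_arm(moves=[[-0.0005,0,0,0],[-0.001,0,0,0],[-0.001,0,0,0]])

```text
clock: 7.85
position: [0.5476, 0.1544, 0.0728]
ee_rot: [2.369, 2.064, 0.0]
force: [0.5, 1.0, -0.2]
width: 0.006
gripper_force: 0.6
```

```bash
python3 -c "
from m import *
meas()"
```

```text
tcp [0.5476 0.1544 0.0728] rail xy mm -11.5 116.1 F [ 0.5  1.  -0.2]
top blue n 203 lead/trail [-5.1 95.2] mean 43.0
scene blue n 213 lead/trail [-5.6 99.7] mean 41.6
scene orange n 132 pct5/50/95 [ 94.6  97.6 101.7]
```

Request:
jog_arm(moves=[[-0.0005,0,0,0],[-0.001,0,0,0],[-0.001,0,0,0]])

```text
clock: 8.32
position: [0.5475, 0.1535, 0.0727]
ee_rot: [-2.368, -2.064, -0.0]
force: [0.3, 2.0, 0.6]
width: 0.004
gripper_force: 0.7
```

Request:
jog_arm(moves=[[-0.0005,0,0,0],[-0.001,0,0,0],[-0.001,0,0,0]])

```text
clock: 8.7
position: [0.5474, 0.1531, 0.0728]
ee_rot: [-2.368, -2.064, -0.001]
force: [0.8, 4.9, -0.4]
width: 0.001
gripper_force: 2.3
```

Request:
jog_arm(moves=[[-0.0005,0,0,0],[-0.001,0,0,0],[-0.001,0,0,0]])

```text
clock: 9.07
position: [0.5474, 0.1528, 0.0728]
ee_rot: [-2.367, -2.065, -0.002]
force: [1.6, 6.6, -2.3]
width: 0.004
gripper_force: 3.6
```

Request:
jog_arm(moves=[[-0.0005,0,0,0],[-0.001,0,0,0],[-0.001,0,0,0]])

```text
clock: 9.45
position: [0.5473, 0.1527, 0.0728]
ee_rot: [-2.366, -2.065, -0.003]
force: [2.4, 9.4, -2.7]
width: 0.005
gripper_force: 4.8
```

```bash
python3 -c "
from m import *
meas()"
```

```text
tcp [0.5473 0.1527 0.0728] rail xy mm -11.6 114.4 F [ 2.4  9.4 -2.7]
top blue n 192 lead/trail [-144.7   91.9] mean 35.9
scene blue n 209 lead/trail [-7.3 97.7] mean 40.3
scene orange n 123 pct5/50/95 [93.9 96.1 99.1]
```

```bash
python3 - <<'E'
from m import *
im=get('scene'); c=im['color'][155:240,255:360][...,::-1]
a=cv2.resize(c,None,fx=7,fy=7,interpolation=cv2.INTER_CUBIC); cv2.imwrite('pics/b.png',a)
P=cloud(im); g=im['color'].mean(2)
# dark profile along inner rail & runners
x=(P[...,:2]-O)@ex*1e3; y=(P[...,:2]-O)@ey*1e3; Z=P[...,2]
for lo,hi in((-55,-40),(-30,30),(40,55)):
    print(lo,[ (int(t),int(g[k].mean()) ,int(1000*np.median(Z[k]))) for t in range(-150,10,4) if (k:=((x>lo)&(x<hi)&(abs(y-t)<2.5)&(Z<.06)&(Z>.005))).sum()>2])
E
```

```text
-55 [(-146, 55, 25), (-142, 68, 21), (-138, 111, 31), (-118, 204, 28), (-114, 208, 31), (-102, 215, 17), (-98, 211, 19), (-94, 198, 19), (-90, 201, 31), (-82, 206, 20), (-70, 205, 28), (-58, 208, 23), (-50, 197, 22), (-26, 177, 29), (-22, 140, 24), (-18, 146, 21), (-10, 202, 23), (-6, 175, 25)]
-30 [(-150, 30, 29), (-146, 40, 25), (-142, 53, 29), (-138, 90, 31), (-134, 164, 28), (-130, 190, 21), (-126, 205, 19), (-122, 207, 18), (-118, 219, 18), (-114, 214, 19), (-110, 227, 18), (-106, 215, 17), (-102, 224, 19), (-98, 215, 19), (-94, 219, 17), (-90, 227, 18), (-86, 221, 19), (-82, 220, 18), (-78, 223, 17), (-74, 217, 18), (-70, 223, 19), (-66, 217, 18), (-62, 220, 18), (-58, 218, 18), (-54, 223, 18), (-50, 232, 17), (-46, 218, 18), (-42, 219, 18), (-38, 222, 18), (-34, 194, 19), (-30, 192, 23), (-26, 211, 23), (-22, 211, 19), (-18, 213, 18), (-14, 183, 20), (-10, 177, 23), (-6, 111, 40), (-2, 149, 42), (2, 182, 46), (6, 189, 47)]
40 [(-150, 27, 30), (-146, 71, 24), (-142, 120, 19), (-138, 143, 18), (-134, 163, 17), (-130, 169, 17), (-126, 174, 18), (-122, 166, 16), (-118, 172, 19), (-114, 165, 17), (-110, 176, 17), (-106, 164, 18), (-102, 166, 19), (-98, 182, 23), (-94, 176, 20), (-90, 192, 19), (-86, 166, 23), (-82, 177, 18), (-78, 161, 16), (-74, 167, 17), (-70, 165, 18), (-66, 169, 22), (-62, 151, 24), (-58, 165, 19), (-54, 182, 19), (-50, 191, 19), (-46, 172, 18), (-42, 194, 17), (-38, 161, 19), (-34, 181, 16), (-30, 183, 19), (-26, 149, 20), (-22, 120, 22), (-18, 130, 21), (-14, 144, 21), (-10, 148, 20), (-6, 108, 27), (-2, 94, 32), (2, 76, 38), (6, 74, 39)]
```

View pics/b.png

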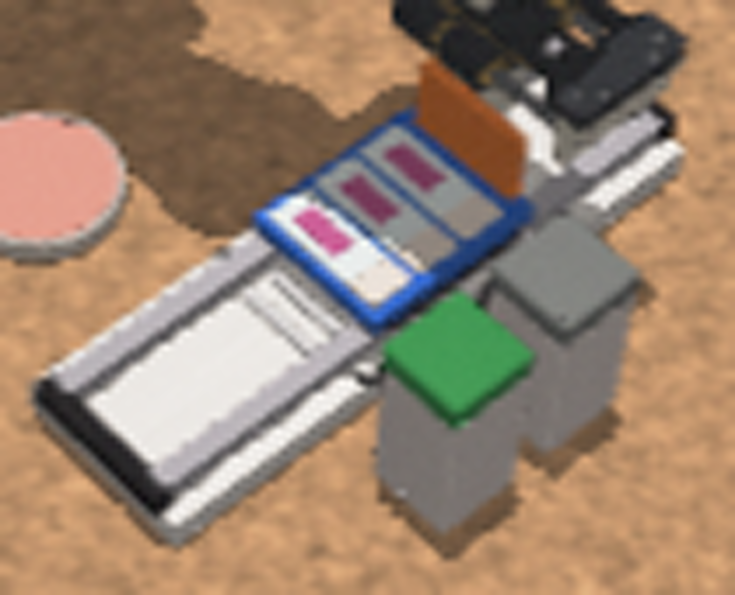

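In the crop, station 2's two cross bars are visible just ahead of the carrier (about 250,300 and 300,290), at rail y ≈ -12 and -30. That puts the ball at the carrier's middle, so the carrier now sits in station 1, pressed against its second bar. I'll push over that bar.

Request:
jog_arm(moves=[[-0.001,0,0,0],[-0.002,0,0,0],[-0.003,0,0,0],[-0.004,0,0,0],[-0.005,0,0,0],[-0.006,0,0,0],[-0.006,0,0,0]])

```text
clock: 10.48
position: [0.5461, 0.1439, 0.0727]
ee_rot: [2.369, 2.063, -0.001]
force: [-0.2, -0.6, -0.4]
width: 0.004
gripper_force: 0.0
```

Request:
jog_arm(moves=[[-0.001,0,0,0],[-0.002,0,0,0],[-0.003,0,0,0],[-0.004,0,0,0],[-0.005,0,0,0],[-0.006,0,0,0],[-0.006,0,0,0]])

```text
clock: 11.35
position: [0.5453, 0.1385, 0.0727]
ee_rot: [-2.368, -2.064, 0.0]
force: [0.2, 0.4, -0.3]
width: 0.001
gripper_force: 0.3
```

```bash
python3 -c "
from m import *
meas()"
```

```text
tcp [0.5453 0.1385 0.0727] rail xy mm -11.6 100.1 F [ 0.2  0.4 -0.3]
top blue n 185 lead/trail [-21.2  77.7] mean 21.7
scene blue n 214 lead/trail [-22.4  81.8] mean 25.5
scene orange n 129 pct5/50/95 [79.1 81.6 85.3]
```

Request:
jog_arm(moves=[[-0.002,0,0,0],[-0.004,0,0,0],[-0.006,0,0,0],[-0.008,0,0,0],[-0.01,0,0,0],[-0.012,0,0,0],[-0.014,0,0,0],[-0.016,0,0,0],[-0.018,0,0,0],[-0.02,0,0,0],[-0.022,0,0,0],[-0.024,0,0,0],[-0.026,0,0,0],[-0.028,0,0,0],[-0.03,0,0,0],[-0.032,0,0,0],[-0.032,0,0,0]])

```text
clock: 13.58
position: [0.541, 0.1065, 0.0727]
ee_rot: [2.368, 2.064, -0.0]
force: [-0.6, 0.6, 0.1]
width: 0.005
gripper_force: 0.0
```

Request:
jog_arm(moves=[[-0.001,0,0,0],[-0.002,0,0,0],[-0.003,0,0,0],[-0.004,0,0,0],[-0.004,0,0,0]])

```text
clock: 14.2
position: [0.5405, 0.1028, 0.0727]
ee_rot: [2.368, 2.064, -0.0]
force: [0.8, 0.7, -1.0]
width: 0.007
gripper_force: 0.4
```

```bash
python3 -c "
from m import *
meas()"
```

```text
tcp [0.5405 0.1028 0.0727] rail xy mm -11.5 64.0 F [ 0.8  0.7 -1. ]
top blue n 188 lead/trail [-140.8   40.5] mean -15.3
scene blue n 216 lead/trail [-58.2  48.4] mean -9.9
scene orange n 126 pct5/50/95 [42.7 45.7 48.8]
```

Request:
jog_arm(moves=[[-0.001,0,0,0],[-0.002,0,0,0],[-0.003,0,0,0],[-0.003,0,0,0]])

```text
clock: 14.8
position: [0.5403, 0.1013, 0.0728]
ee_rot: [-2.367, -2.065, -0.002]
force: [1.5, 6.4, -1.3]
width: 0.01
gripper_force: 3.0
```

Request:
jog_arm(moves=[[-0.001,0,0,0],[-0.002,0,0,0],[-0.003,0,0,0],[-0.003,0,0,0]])

```text
clock: 15.3
position: [0.5399, 0.0984, 0.0728]
ee_rot: [-2.367, -2.065, -0.002]
force: [1.6, 5.2, -1.9]
width: 0.001
gripper_force: 2.8
```

Request:
jog_arm(moves=[[-0.001,0,0,0],[-0.002,0,0,0],[-0.003,0,0,0],[-0.003,0,0,0]])

```text
clock: 15.8
position: [0.5391, 0.0933, 0.0727]
ee_rot: [2.369, 2.063, -0.001]
force: [0.0, 0.8, 0.2]
width: 0.006
gripper_force: 0.2
```

```bash
python3 -c "
from m import *
meas()"
```

```text
tcp [0.5391 0.0933 0.0727] rail xy mm -11.6 54.4 F [0.  0.8 0.2]
top blue n 181 lead/trail [-66.9  29.6] mean -24.4
scene blue n 217 lead/trail [-67.8  38.6] mean -20.2
scene orange n 125 pct5/50/95 [33.7 36.  38.9]
```

Request:
jog_arm(moves=[[-0.001,0,0,0],[-0.002,0,0,0],[-0.003,0,0,0],[-0.004,0,0,0],[-0.005,0,0,0],[-0.005,0,0,0]])

```text
clock: 16.65
position: [0.5386, 0.0888, 0.0727]
ee_rot: [2.369, 2.064, -0.0]
force: [-0.0, 0.1, 0.7]
width: 0.002
gripper_force: 0.0
```

Request:
jog_arm(moves=[[-0.001,0,0,0],[-0.002,0,0,0],[-0.002,0,0,0]])

```text
clock: 17.02
position: [0.5384, 0.0871, 0.0727]
ee_rot: [2.368, 2.064, 0.0]
force: [0.3, 0.2, -0.9]
width: 0.005
gripper_force: 0.3
```

```bash
python3 -c "
from m import *
meas()"
```

```text
tcp [0.5384 0.0871 0.0727] rail xy mm -11.5 48.2 F [ 0.3  0.2 -0.9]
top blue n 185 lead/trail [-142.8   23.1] mean -32.2
scene blue n 222 lead/trail [-73.5  31.3] mean -24.8
scene orange n 125 pct5/50/95 [27.  29.4 33.6]
```

Request:
jog_arm(moves=[[-0.0005,0,0,0],[-0.001,0,0,0],[-0.001,0,0,0]])

```text
clock: 17.5
position: [0.5383, 0.0862, 0.0728]
ee_rot: [2.368, 2.064, 0.0]
force: [0.9, 1.3, -1.2]
width: 0.005
gripper_force: 0.7
```

Request:
jog_arm(moves=[[-0.0005,0,0,0],[-0.001,0,0,0],[-0.001,0,0,0]])

```text
clock: 17.88
position: [0.5381, 0.085, 0.0728]
ee_rot: [2.368, 2.064, 0.0]
force: [1.7, 1.2, -0.1]
width: 0.003
gripper_force: 0.6
```

```bash
python3 -c "
from m import *
meas()"
```

```text
tcp [0.5381 0.085  0.0728] rail xy mm -11.5 46.1 F [ 1.7  1.2 -0.1]
top blue n 180 lead/trail [-74.8  58.9] mean -31.4
scene blue n 222 lead/trail [-75.7  30. ] mean -27.9
scene orange n 122 pct5/50/95 [25.3 27.8 31.1]
```

TCP 46.1 matches the centre of station 2 two ways: the entry bar was felt at about 63.3, which is 17 mm before 46.3, and station 1 felt the same 70 mm earlier. I'll back off, go up and check.

Request:
jog_arm(moves=[[0.005,0,0,0],[0.015,0,0,0],[0.025,0,0,0],[0.025,0,-0.03,0],[0.025,0,-0.07,0],[0.025,0,-0.11,0],[0.025,0,-0.14,0],[0.025,0,-0.14,0],[0.025,0,-0.14,0]])

```text
clock: 19.1
position: [0.5409, 0.1105, 0.2121]
ee_rot: [-2.367, -2.065, 0.001]
force: [-0.9, 0.0, 0.1]
width: 0.003
gripper_force: 0.0
```

```bash
python3 - <<'E'
from m import *
meas()
s=arm.observe(); R=cv2.Rodrigues(np.array(s['ee_rot'],float))[0]
for n in('top','scene'):
    im=get(n);P=cloud(im);hsv=cv2.cvtColor(im['color'],cv2.COLOR_RGB2HSV).astype(int);H,S,V=hsv[...,0],hsv[...,1],hsv[...,2]
    m=((H<5)|(H>175))&(S>170)&(V>90)&(P[...,1]<-.3)&(P[...,1]>-.4)&(P[...,0]>.38)&(P[...,0]<.48)&(P[...,2]>.058)
    px=np.argwhere(m)[:,::-1]; k=onplane(im,[px.mean(0)],np.median(P[m][:,2])-.001)[0]
    print(n,m.sum(),k.round(4),np.median(P[m][:,2]),'tool shift',(R.T@(np.r_[k[:2],s['position'][2]]-s['position'])).round(4))
E
```

```text
tcp [0.5409 0.1105 0.2121] rail xy mm -12.2 71.7 F [-0.9  0.   0.1]
top blue n 240 lead/trail [-75.5  32.3] mean -19.2
top orange n 58 pct5/50/95 [26.7 29.1 33.1]
scene blue n 220 lead/trail [-76.1  31.3] mean -28.8
scene orange n 126 pct5/50/95 [25.5 27.8 30.7]
top 60 [ 0.4322 -0.3551  0.0647] 0.06569678293554773 tool shift [-0.4757 -0.0441  0.0005]
scene 77 [ 0.434  -0.356   0.0647] 0.065736984615413 tool shift [-0.4763 -0.0422  0.0005]
```

The carrier holds at about -20 mm and the key is at (0.433, -0.3555, 0.065). Now I'll move over the key.

Request:
jog_arm(moves=[[-0.04,-0.004,0,0],[-0.08,-0.007,0,0],[-0.12,-0.011,0,0],[-0.16,-0.014,0,0],[-0.2,-0.018,0,0],[-0.24,-0.022,0,0],[-0.28,-0.025,0,0],[-0.32,-0.029,0,0],[-0.36,-0.032,0,0],[-0.4,-0.036,0,0],[-0.44,-0.04,0,0],[-0.476,-0.043,0,0],[-0.476,-0.043,0,0],[-0.476,-0.043,0,0],[-0.476,-0.043,0.06,0],[-0.476,-0.043,0.1,0],[-0.476,-0.043,0.12,0],[-0.476,-0.043,0.12,0],[-0.476,-0.043,0.12,0]])

```text
clock: 21.68
position: [0.4346, -0.3555, 0.0935]
ee_rot: [2.367, 2.065, 0.001]
force: [0.1, 0.0, -0.7]
width: 0.006
gripper_force: 0.0
```

```bash
python3 - <<'E'
from h import *
im=get('scene'); cv2.imwrite('pics/c.png',cv2.resize(im['color'][190:310,140:270][...,::-1],None,fx=4.5,fy=4.5,interpolation=cv2.INTER_CUBIC))
E
```

```text
(no output)
```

View pics/c.png

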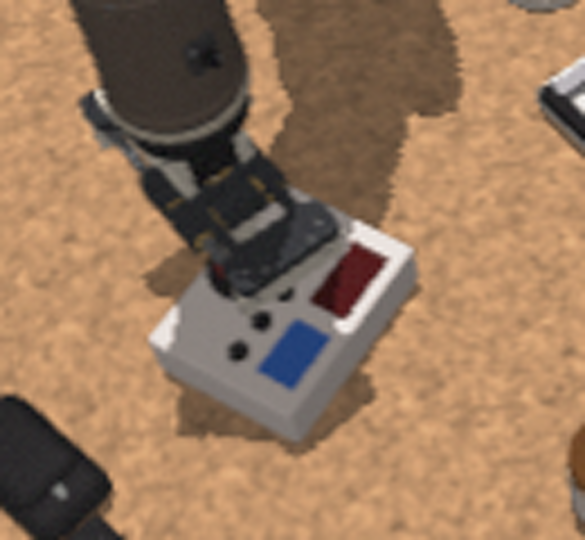

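The gripper is over the key, whose red edge shows under the fingers at about (215,275). Tip height is 0.0825, so I'll press down slowly.

Request:
jog_arm(moves=[[0,0,0.008,0],[0,0,0.014,0],[0,0,0.018,0],[0,0,0.021,0],[0,0,0.023,0],[0,0,0.024,0],[0,0,0.024,0]])

```text
clock: 22.6
position: [0.4341, -0.3558, 0.0715]
ee_rot: [2.368, 2.063, 0.004]
force: [-7.5, 9.0, 40.5]
width: -0.0
gripper_force: 20.2
```

Request:
jog_arm(moves=[[0,0,0.001,0],[0,0,0.001,0]])

```text
clock: 22.85
position: [0.4341, -0.3559, 0.0712]
ee_rot: [2.368, 2.063, 0.005]
force: [-9.6, 12.1, 51.1]
width: 0.007
gripper_force: 25.3
```

Request:
jog_arm(moves=[[0,0,-0.01,0],[0,0,-0.03,0],[0,0,-0.07,0],[0,0,-0.11,0],[0.03,0,-0.15,0],[0.08,0,-0.15,0],[0.12,0,-0.15,0],[0.12,0,-0.15,0],[0.12,0,-0.15,0]])

```text
clock: 23.98
position: [0.45, -0.2375, 0.2178]
ee_rot: [2.368, 2.064, -0.0]
force: [-0.0, 0.9, -0.2]
width: 0.004
gripper_force: 0.0
```

```bash
python3 - <<'E'
from m import *
meas()
c=np.array([.4335,-.3555])
for n in('top','scene'):
    im=get(n);P=cloud(im);r=np.hypot(*np.moveaxis(P[...,:2]-c,2,0))*1e3
    for a,b in((0,6),(6,12),(12,16),(16,20),(20,25),(25,32)):
        k=(r>=a)&(r<b)&(P[...,2]>.03); print(n,a,b,k.sum(),np.percentile(P[k][:,2]*1e3,[10,50,90]).round(1),im['color'][k].mean(0).round())
    if n=='scene': cv2.imwrite('pics/d.png',cv2.resize(im['color'][150:300,150:370][...,::-1],None,fx=3.5,fy=3.5,interpolation=cv2.INTER_CUBIC))
E
```

```text
tcp [ 0.45   -0.2375  0.2178] rail xy mm -54.7 -285.4 F [-0.   0.9 -0.2]
top blue n 244 lead/trail [-114.9   33.8] mean -18.8
top orange n 56 pct5/50/95 [26.5 28.9 33.2]
scene blue n 223 lead/trail [-75.9  31.2] mean -27.8
scene orange n 123 pct5/50/95 [25.5 27.9 31.4]Traceback (most recent call last):
  File "<stdin>", line 7, in <module>
    return _quantile_unchecked(
        a, q, axis, out, overwrite_input, method, keepdims, weights)
    return _ureduce(a,
                    func=_quantile_ureduce_func,
    ...<5 lines>...
                    overwrite_input=overwrite_input,
                    method=method)
    r = func(a, **kwargs)
    result = _quantile(arr,
                       quantiles=q,
    ...<2 lines>...
                       out=out,
                       weights=wgt)
    slices_having_nans = np.isnan(arr[-1, ...])
                                  ~~~^^^^^^^^^
IndexError: index -1 is out of bounds for axis 0 with size 0
```

```bash
python3 - <<'E'
from m import *
c=np.array([.4335,-.3555])
im=get('scene');P=cloud(im);r=np.hypot(*np.moveaxis(P[...,:2]-c,2,0))*1e3
for a,b in((0,6),(6,12),(12,16),(16,20),(20,25),(25,32)):
    k=(r>=a)&(r<b)&(P[...,2]>.03)
    if k.sum(): print(a,b,k.sum(),np.percentile(P[k][:,2]*1e3,[10,50,90]).round(1),im['color'][k].mean(0).round())
cv2.imwrite('pics/d.png',cv2.resize(im['color'][150:300,150:370][...,::-1],None,fx=3.5,fy=3.5,interpolation=cv2.INTER_CUBIC))
E
```

```text
0 6 10 [63.1 65.5 66.8] [216.  58.  54.]
6 12 33 [63.3 65.7 68.5] [214.  57.  54.]
12 16 42 [54.4 63.8 67. ] [149.  44.  42.]
16 20 33 [52.7 57.1 64.1] [70. 42. 43.]
20 25 86 [43.  53.7 58.1] [101.  93.  90.]
25 32 84 [40.4 43.7 48.8] [212. 203. 198.]
```

View pics/d.png

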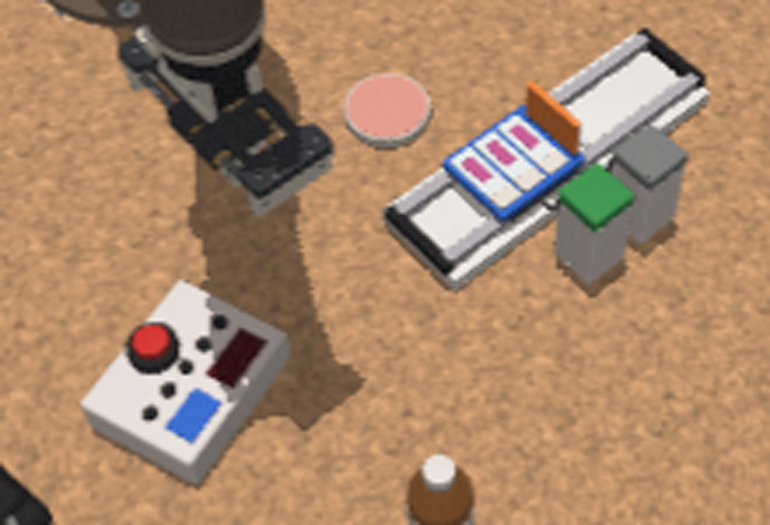

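The key went down to its hard stop (tip about 0.060, 50 N) and has sprung back to 65.5 mm. The ring around it is lower, at about 57 mm. In the crop the carrier (515,160) is still level with the green reader, and nothing else appears to have moved.

```bash
python3 -c "
from cell import arm
print(arm.sign_off())"
```

```text
the job is handed in; nothing more can be done
None
```

I pushed the carrier into station 2, in front of the green-capped reader, then pressed the red key to its stop and released it; the job is handed in at about 24 s, and sign-off gave no verdict.

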